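# Hang the opal tray on the louvered panel

### The arm

A 6-joint arm with a two-finger parallel gripper is mounted at the origin on the work surface. World frame = base frame: x ahead of the robot, y to its left, z up, the work surface at z = 0. Lengths are in m, angles in degrees, forces in N, time in s.
With the tool pointing down it reaches from about 0.225 to 0.725 m from the base axis. Payload 3.1 kg.
Tool frame: the origin (TCP) lies at the very end of the fingers, on their centre line; the grasp point (between the pads) lies 19 mm behind it; y points along the fingers, x is the direction in which the jaws open and shut, and the axes are right-handed (so a half turn about y gives the same grasp; the last joint's range is limited). The gripper opens to 85 mm and grips with 20 to 120 N. Pads are 22 mm wide; open, the fingers measure 114 mm over their backs; the gripper's body (76 mm by 85 mm) begins 54 mm behind the grasp point. The pads swing forward as they close: fully open they stand 13 mm farther back than shut.
Start: joints at [58.969, 2.75, 5.684, 92.934, 0, 82.678], TCP at [0.211, 0.481, 0.231] pointing down, gripper open.
Joint ranges: [-166.93, 166.93], [-56.73, 111.36], [-69.38, 81.34], [-121.58, 131.49], [-85.45, 84.26], [-180, 180]. Speed limits (degrees/s): [159.86, 159.86, 180, 180, 180, 180].

### API

Orientations are given as [roll, pitch, yaw] about the fixed x, y, z axes, in that order (R = Rz(yaw) Ry(pitch) Rx(roll)).
In Python, from cell import arm gives the robot as it stands.
- The arm moves only by the tool jog_arm, never from a script. Its argument "commands" is text: rows parted by semicolons, each of 7 numbers parted by spaces: the shift along the tool's x, y, z in cm, then the turn, a rotation vector about the tool's x, y, z in rad, then the gripper command: -1 is shut, 1 is fully open, values between are in proportion. A call has 1 to 10 rows; each row shifts and turns the commanded pose from where the row before left it, along the tool's axes as they then stand; what a row does not reach is not made up. A row lasts 1/8 s, in which the tool goes at most 62.5 mm and 10.7 degrees, less where a joint would pass 70% of its speed; a pose out of reach is approached as far as the arm can. A call with a gripper value outside its range is refused whole. The fingers move at their own pace and stop on an object; "grip_force" is the grip in N (left out, the last holds). Time passes only in rows, so rows that do not move let the fingers close. It gives the time, the measured TCP pose, the force and the opening at its end, in the units of the state.
- arm.state(): the state, without advancing time (a new reading comes with each control period).
- arm.read_camera(name): name is "scene" or "top" or "wrist"; returns a dict with "pixels" (480x640x3 uint8, red, green, blue), "fx", "fy", "cx", "cy" (pixels), "k1" (the pictures are not rectified: a ray, as slopes to the right and down, at radius r is drawn at 1 + k1 r^2 times it, then the intrinsics apply), "rvec" (rotation vector, rad) and "tvec" (3), from world to camera coordinates, as OpenCV has them. Camera axes: x right, y down, z forward; pixel columns grow to the right and rows downward; lengths in m; the calibration is good to about 2 mm. A picture is of the moment at which its call begins. There is no depth.
- arm.sign_off(): hands the job in, once; it reports no verdict.
Trained networks look in the newest picture that a camera, given by its name, has taken for a name from the list of things; names that differ only in an ending like _2 or _b are one class to them, and where a whole thing is asked for, a point or a joint stands for the part that bears it (a point fixed in the world has none). Each returns a list of dicts, best first, with "p" (0 to 1); they miss things now and then, are a little off and sometimes report something else, mostly with a low value. They report only what shows in the picture. A call takes as long as a camera call. They do not tell look-alikes from the thing itself.
- arm.silhouettes(camera, label): "region" (480x640 bool, what is visible of it) and "rect" ([centre column, centre row, width, height] in pixels, round what is visible of it).
The state is a dict: "clock": time; "q": joint angles; "qvel": joint speeds; "effort": joint torques, N m; "position": TCP position; "orientation": TCP orientation; "ft_force": force on the tool from outside, world axes, zero at the start; "ft_torque": the same for the moment, N m; "grip_width": opening from 0.0 (shut) to 1.0 (fully open).
Only numpy, scipy, OpenCV 4.12 (cv2) and the standard library are available. Lean on these libraries where they do the work, as an engineer would, in place of code of your own. Each camera call takes 0.05 s, during which the arm holds its last target. There are 200 camera calls.

### The job

Take the small lipped tray that holds the opal, lift it over the top rail of the little louvered steel panel, and lower it on the side facing away from the robot so that its hooked lip catches over the rail near the rail's middle. Leave it hanging by its lip alone, square to the rail and nearly level, with the opal still in it.

Things in the scene. Friction and masses are not known exactly. Their poses are not given: they have to be found in the camera images.
- tray: Lipped grey metal tray, opal inside; 75 (x) x 52 (y) x 55 mm high, 130 g; +x wall 18 high, sides 55, grip across the 52. Origin: centre of underside, z up. Hooked lip along the -x wall: flange at the rim, its end turned down; slot 21 wide between wall (x -37.5) and lip, open below, 32 to 52 above the underside. Starts lip to robot, yaw +-25 deg. Bystanders: same tray, empty; lipless one, dark stone.
- opal: Opal specimen, a milky smooth dome 26 mm across and 13.5 mm high, 15 g, lying loose on the floor of the tray. Origin: centre of its flat underside.
- rail (a point): Middle of the fixed panel's smooth top rail, on its top edge, 130 mm above desk; 180 long (y), front face at x 3, 4 thick at top, back sloping to 15 thick 22 below; louvres stand out to x 7. z up, +x away from robot (yaw +-20 deg): hanging side. Hung, tray x is along this x, origin 43 out, 59 below, front tipped down 9 deg. Best lowered upright, 46 to 52 out, to 52 below, then let go: it settles.
Things that resemble listed ones, but are neither listed nor needed, are in the scene too. Of the things that look like the part that bears rail, take the one that is farthest from the robot's base at the start.

How it is judged (in metres and radians):
On the way:
1. the tray is lifted well above its hanging height, lip up to the rail (underside over 90 mm above the desk) (height (world z) of tray above 0.09 m), for 0.1 s.
At the end, for the whole second after the job is handed in: The tray hangs at rest by its lip on the far side: origin 30 to 60 mm out from the rail, 46 to 70 mm below its top edge, within 30 mm of its middle along it; tilt under 0.26 rad, x axis within 0.26 rad of the rail's; the opal lies inside the tray (x of tray in the frame of rail between 0.03 and 0.06 m and y of tray in the frame of rail between -0.03 and 0.03 m and z of tray in the frame of rail between -0.07 and -0.046 m and angle between tray's own z axis and vertical below 0.26 rad and angle between the x axis of tray and the x axis of rail, either way round below 0.26 rad and linear speed of tray below 0.02 m/s and x of opal in the frame of tray between -0.036 and 0.036 m and y of opal in the frame of tray between -0.026 and 0.026 m and z of opal in the frame of tray between -0.005 and 0.03 m); the robot touches nothing.
It fails at once if the opal falls or is taken out of the tray (not (x of opal in the frame of tray between -0.036 and 0.036 m and y of opal in the frame of tray between -0.026 and 0.026 m and z of opal in the frame of tray between -0.005 and 0.03 m)).
It also fails if it takes over 48 s, if anything falls off the work surface, if the arm or the gripper's body presses on something with over 40 N, if the wrist force passes 120 N, or if a joint passes its speed limit or range.

## Working session

There is one attempt and no reset: what is moved stays moved. The work goes in short steps, Python scripts to look and compute and a tool call to move; the robot and the scene stay as the last step left them, time stands still between calls to the robot, and variables do not carry over. Pictures are saved under pics/ and viewed, about 8 in all and at most 12, crops included, and the job is handed in when it is done.

Besides the shell and the picture viewer there is one more tool, called after "Request:" by a JSON object that holds its "name" and its "arguments", one argument or row to a line. jog_arm: Moves the arm, as the interface text tells. Its arguments: {"type":"object","properties":{"commands":{"type":"string"},"grip_force":{"type":"number"}},"required":["commands"]}

```bash
ls; mkdir -p pics; cat > h.py <<'E'
import numpy as np, cv2
from cell import arm
from scipy.spatial.transform import Rotation as R
def cam(n):
    c=arm.read_camera(n); c['Rm']=cv2.Rodrigues(np.array(c['rvec'],float))[0]; c['t']=np.array(c['tvec'],float).ravel(); return c
def save(c,f,crop=None,s=1):
    p=c['pixels'][:,:,::-1]
    if crop: p=p[crop[1]:crop[3],crop[0]:crop[2]]
    cv2.imwrite('pics/'+f,cv2.resize(np.ascontiguousarray(p),None,fx=s,fy=s,interpolation=cv2.INTER_CUBIC))
def proj(c,P):
    P=np.atleast_2d(P)@c['Rm'].T+c['t']; s=P[:,:2]/P[:,2:]
    s=s*(1+c['k1']*(s**2).sum(1,keepdims=True)); return s*[c['fx'],c['fy']]+[c['cx'],c['cy']]
def onz(c,uv,z):
    d=(np.atleast_2d(uv).astype(float)-[c['cx'],c['cy']])/[c['fx'],c['fy']]; s=d.copy()
    for _ in range(20): s=d/(1+c['k1']*(s**2).sum(1,keepdims=True))
    r=np.c_[s,np.ones(len(s))]@c['Rm']; o=-c['Rm'].T@c['t']
    return o+r*((z-o[2])/r[:,2])[:,None]
E
python3 - <<'E'
from h import *
for n in ['scene','top']:
    c=cam(n); save(c,n+'0.png'); print(n,-c['Rm'].T@c['t'])
    for l in ['tray','opal','rail']:
        for d in arm.silhouettes(n,l): print(n,l,round(d['p'],2),np.round(d['rect']))
print(arm.state())
E
```

```text
pics
scene [ 0.89377775 -0.44171097  0.91926221]
scene tray 0.86 [256. 408.  57.  67.]
scene opal 0.62 [265. 418.  14.  17.]
scene rail 0.85 [409. 237.  92.  95.]
scene rail 0.63 [367. 157.  84.  83.]
top [0.30998172 0.02106285 1.03264856]
top tray 0.57 [473. 182.  38.  55.]
top rail 0.93 [153. 348. 126.  62.]
top rail 0.82 [213. 224. 110.  63.]
{'clock': 0.4, 'q': array([5.89694406e+01, 2.75725119e+00, 5.66980222e+00, 9.29341639e+01,
       2.02314819e-03, 8.26784572e+01]), 'qvel': array([ 0.09462995, -0.01103825,  0.13935519, -0.00069545, -0.12906001,
       -0.02778635]), 'effort': array([-6.47455636e-04, -3.38109684e+01,  3.19640601e+01,  5.28727745e-03,
       -1.21097928e-04,  1.30428336e-05]), 'position': array([0.21104026, 0.48060574, 0.23112533]), 'orientation': array([-8.99952391e+01,  2.11787962e-02,  6.62909838e+01]), 'ft_force': array([-0.02775364,  0.8840463 ,  0.71727271]), 'ft_torque': array([-0.04717428, -0.00548061,  0.0092319 ]), 'grip_width': 1.00027855166427}
```

View pics/scene0.png

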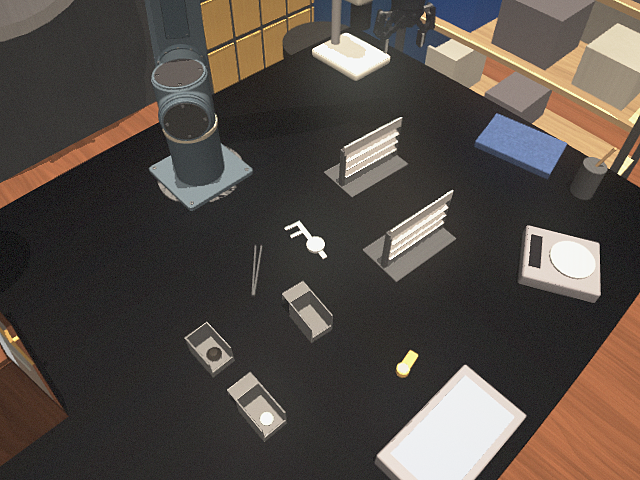

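View pics/top0.png

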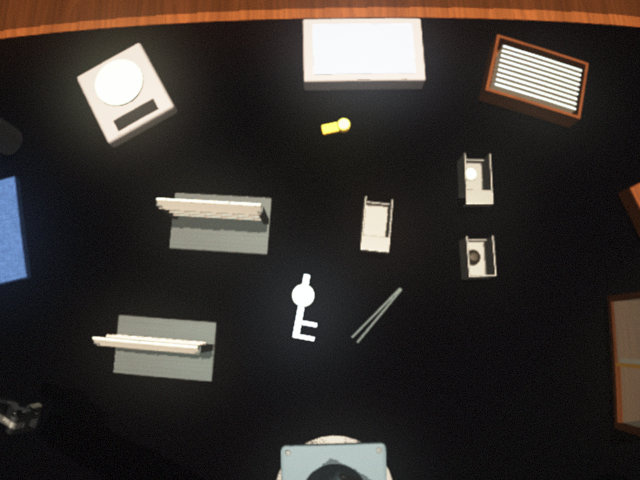

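Candidates: the opal tray is at scene (256,408) / top (475,180). Its look-alikes are the empty tray at scene (307,312) / top (377,225) and the dark-stone tray at scene (210,350) / top (480,257). There are two panels: the far one at top (213,224) / scene (409,237), and the near one at top (155,345). I choose the opal tray and the far panel, and check both in one close crop.

```bash
python3 - <<'E'
import cv2,numpy as np
t=cv2.imread('pics/top0.png');s=cv2.imread('pics/scene0.png')
f=lambda p,x0,y0,x1,y1,w,h:cv2.resize(p[y0:y1,x0:x1],(w,h),interpolation=cv2.INTER_CUBIC)
a=np.hstack([f(t,445,140,505,215,320,400)[:300],0*np.zeros((300,0,3),np.uint8),f(s,220,360,300,445,480,510)[:0] if 0 else f(s,220,365,300,440,320,300)])
# top crop scale 5.33, scene tray crop scale 4
b=np.hstack([f(t,150,185,280,260,400,231),f(s,355,180,465,285,300,286)[:231]])
W=700; pad=lambda i:cv2.copyMakeBorder(i,0,0,0,W-i.shape[1],cv2.BORDER_CONSTANT)
cv2.imwrite('pics/crop1.png',np.vstack([pad(a),pad(b)]))
E
```

```text
(no output)
```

View pics/crop1.png

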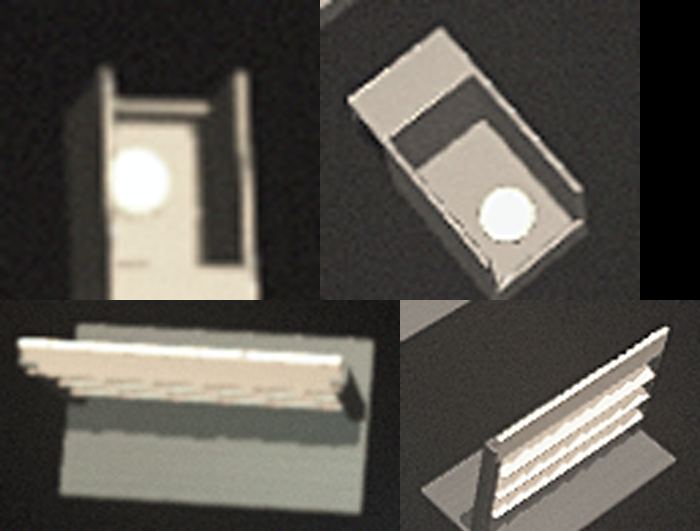

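```bash
cat >> h.py <<'E'
from scipy.optimize import least_squares
def fit(obs,P,z,x0):
    # obs: list of (cam, idx, uv); P local pts; pose (x,y,yaw) with fixed z
    def f(v):
        c,s=np.cos(v[2]),np.sin(v[2]); W=P@np.array([[c,s,0],[-s,c,0],[0,0,1]])+[v[0],v[1],z]
        return np.concatenate([(proj(c_,W[i])[0]-uv) for c_,i,uv in obs])
    r=least_squares(f,x0,loss='soft_l1'); return r.x,f(r.x).reshape(-1,2)
E
python3 - <<'E'
from h import *
t=cam('top');s=cam('scene')
print('nadir top',proj(t,[0.31,0.021,0]), 'base',proj(t,[0,0,0]))
print('rail top',onz(t,[[155.9,198.7],[261.5,203.9]],.13),'scene',onz(s,[[389.1,232.1],[453.3,191]],.13))
P=np.array([[0,.09,0],[0,-.09,0]])
v,r=fit([(t,0,[155.9,198.7]),(t,1,[261.5,203.9]),(s,1,[389.1,232.1]),(s,0,[453.3,191])],P,.13,[.45,.2,0]);print(v,np.degrees(v[2]),r)
P=np.array([[.0375,.026,.055],[.0375,-.026,.055],[-.061,.026,.055],[-.061,-.026,.055]])
v,r=fit([(t,0,[463.9,152.75]),(t,1,[491.3,153.5]),(s,0,[285.5,412.5]),(s,1,[263,431]),(s,3,[227,389.5]),(s,2,[250.75,372])],P,0,[.45,-.2,0]);print(v,np.degrees(v[2]),r)
st=arm.state();T=R.from_euler('xyz',st['orientation'],degrees=True).as_matrix();print(T)
E
```

```text
nadir top [[318.7588692  328.18098855]] base [[334.37228296 495.84659858]]
rail top [[0.53386629 0.29445436 0.13      ]
 [0.51966948 0.11265498 0.13      ]] scene [[0.51630501 0.10988254 0.13      ]
 [0.53390663 0.29448682 0.13      ]]
[ 0.52638131  0.20309277 -0.08323204] -4.768844836000331 [[ 0.95141111 -0.0279623 ]
 [-0.44047021  0.45627342]
 [ 2.17602604 -0.19608771]
 [-0.50332332  0.38168849]]
[ 0.58909922 -0.28487618 -0.03374839] -1.93364052799243 [[-0.05325041  0.20543196]
 [-0.7165811   0.15581857]
 [ 0.50134051 -0.20305812]
 [-1.21688834  1.01940324]
 [ 0.030747    0.25052764]
 [ 0.07981074 -0.23860619]]
[[ 4.02071389e-01 -8.37734443e-05 -9.15608318e-01]
 [ 9.15608314e-01 -8.66867686e-05  4.02071395e-01]
 [-1.13054032e-04 -9.99999993e-01  4.18493927e-05]]
```

Request:
{"name": "jog_arm", "arguments": {
  "commands": "-3.4 0 -4.1 0 0 0 1;-3.4 0 -4.1 0 0 0 1;-3.4 0 -4.1 0 0 0 1;-3.4 0 -4.1 0 0 0 1;-3.4 0 -4.1 0 0 0 1;-3.4 0 -4.1 0 0 0 1;-3.4 0 -4.1 0 0 0 1;-3.4 0 -4.1 0 0 0 1;-3.4 0 -4.1 0 0 0 1;-3.4 0 -4.1 0 0 0 1",
  "grip_force": 40
}}

```text
clock: 1.75
position: [0.4505, 0.0028, 0.2316]
orientation: [-90.1, -0.0, 66.3]
ft_force: [1.1, 1.2, -0.9]
grip_width: 1.001
```

Request:
{"name": "jog_arm", "arguments": {
  "commands": "-3.4 0 -4.1 0 0 0 1;-3.4 0 -4.1 0 0 0 1;-3.4 0 -4.1 0 0 0 1;-3.4 0 -4.1 0 0 0 1;-3.4 0 -4.1 0 0 0 1;-3.4 0 -4.1 0 -0.095 0 1;0 0 0 0 -0.095 0 1;0 0 0 0 -0.095 0 1;0 0 0 0 -0.095 0 1;0 0 0 0 0 0 1"
}}

```text
clock: 3.0
position: [0.593, -0.2813, 0.2311]
orientation: [-90.0, -0.0, 88.0]
ft_force: [1.0, 0.9, -0.2]
grip_width: 1.0
```

```bash
python3 - <<'E'
from h import *
c=cam('wrist'); save(c,'w1.png'); st=arm.state(); print(st['position'],st['orientation'],st['clock'],st['ft_force'])
P=np.array([[.0375,.026,.055],[.0375,-.026,.055],[-.061,.026,.055],[-.061,-.026,.055]])
z=-.0337;C,S=np.cos(z),np.sin(z)
print(proj(c,P@np.array([[C,S,0],[-S,C,0],[0,0,1]])+[.5891,-.2849,0]))
E
```

```text
[ 0.59301703 -0.28119123  0.23121615] [-8.99930499e+01 -4.81979146e-03  8.79709261e+01] 3.05 [-0.78709008 -0.31155147 -0.17196986]
[[343.68388773 249.98889162]
 [284.82206644 250.10501107]
 [345.66772614 134.62050767]
 [281.62212025 134.76209104]]
```

View pics/w1.png

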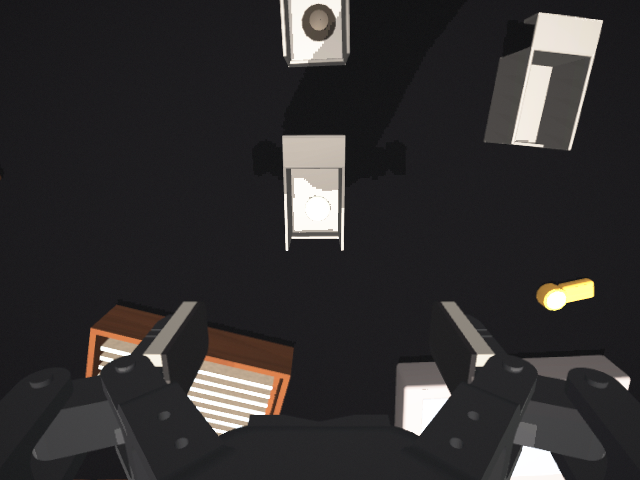

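The wrist view shows the opal tray at (315,190), with its lip at row 136 towards the robot. The predicted corners match to 1–2 px, so I go down and grasp.

Request:
{"name": "jog_arm", "arguments": {
  "commands": "-0.4 4 0.4 0 0 0 1;0 4 0 0 0 0 1;0 4 0 0 0 0 1;0 4 0 0 0 0 1;0 3 0 0 0 0 1;0 1.7 0 0 0 0 1;0 1 0 0 0 0 1;0 0 0 0 0 0 1;0 0 0 0 0 0 1"
}}

```text
clock: 4.18
position: [0.5899, -0.2857, 0.016]
orientation: [-90.1, 0.1, 88.1]
ft_force: [-0.1, -0.8, -0.0]
grip_width: 0.998
```

Request:
{"name": "jog_arm", "arguments": {
  "commands": "0 0 0 0 0 0 -1;0 0 0 0 0 0 -1;0 0 0 0 0 0 -1;0 0 0 0 0 0 -1;0 0 0 0 0 0 -1;0 0 0 0 0 0 -1;0 0 0 0 0 0 -1;0 0 0 0 0 0 -1",
  "grip_force": 40
}}

```text
clock: 5.18
position: [0.5896, -0.2854, 0.0153]
orientation: [-90.1, 0.0, 88.1]
ft_force: [0.4, 0.5, 5.3]
grip_width: 0.603
```

Request:
{"name": "jog_arm", "arguments": {
  "commands": "0 -1 0 0 0 0 -1;0 -2 0 0 0 0 -1;0 -3 0 0 0 0 -1;0 -4 0 0 0 0 -1;0 -4 0 0 0 0 -1;0 -4 0 0 0 0 -1;0 -3 0 0 0 0 -1;0 -1 0 0 0 0 -1;0 0 0 0 0 0 -1"
}}

```text
clock: 6.3
position: [0.5891, -0.2852, 0.2349]
orientation: [-90.1, 0.0, 88.1]
ft_force: [-0.3, 0.0, -2.6]
grip_width: 0.606
```

```bash
python3 - <<'E'
from h import *
c=cam('wrist'); s=cam('scene'); st=arm.state(); print(st['position'],st['orientation'],st['clock'],st['ft_force'],st['ft_torque'])
p=np.hstack([c['pixels'][100:480,140:500],s['pixels'][200:480,120:400][:, :]  if 0 else cv2.resize(s['pixels'][180:460,140:420],(380,380))])
cv2.imwrite('pics/l1.png',p[:,:,::-1])
E
```

```text
[ 0.58825521 -0.28467507  0.2323947 ] [-8.98433059e+01 -8.83796154e-02  8.80628798e+01] 6.4 [-0.8353202   0.18663311 -1.61604558] [-0.006307   0.007771  -0.0201108]
```

View pics/l1.png

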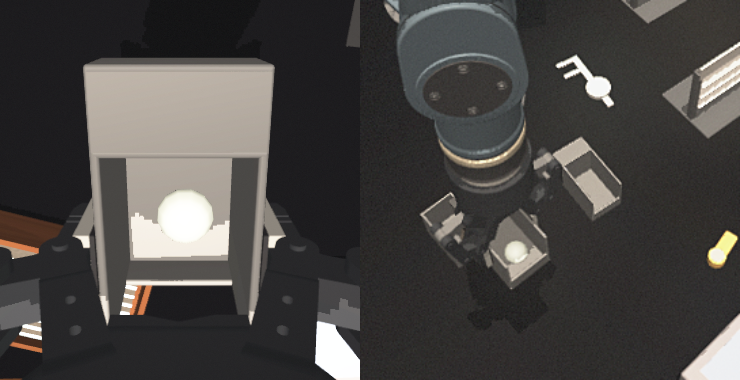

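The tray is held level with the opal lying on its floor (wrist crop around (185,215)). Next I carry it high across to the far side of the rail.

Request:
{"name": "jog_arm", "arguments": {
  "commands": "2 0 0 0 0 0 -1;4 0 0.2 0 0 0 -1;5 0 0.2 0 0 0 -1;5 0 0.2 0 0 0 -1;5 0 0.2 0 0 0 -1;5 0 0.2 0 0 0 -1;5 0 0.2 0 0 0 -1;5 0 0.2 0 0 0 -1;5 0 0.2 0 0 0 -1;4 0 0.2 0 0 0 -1"
}}

```text
clock: 7.65
position: [0.5842, 0.1685, 0.2331]
orientation: [-89.9, -0.0, 88.2]
ft_force: [0.9, -0.1, -2.4]
grip_width: 0.604
```

Request:
{"name": "jog_arm", "arguments": {
  "commands": "2.2 0 0 0 0.03 0 -1;1 0 0 0 0.02 0 -1;0 0 0 0 0 0 -1;0 0 0 0 0 0 -1;0 0 0 0 0 0 -1"
}}

```text
clock: 8.28
position: [0.5876, 0.1962, 0.2344]
orientation: [-90.0, 0.0, 85.1]
ft_force: [-0.6, -0.5, -1.7]
grip_width: 0.605
```

```bash
python3 - <<'E'
from h import *
c=cam('wrist'); save(c,'w2.png'); s=cam('scene'); save(s,'s2.png'); t=cam('top'); save(t,'t2.png'); st=arm.state(); print(st['position'],st['orientation'],st['clock'])
print(proj(c,[[.5264+.09*.083,.2031+.09*.9965,.13],[.5264-.09*.083,.2031-.09*.9965,.13]]))
E
```

```text
[0.58761306 0.19655841 0.23441879] [-9.00063297e+01  1.59074883e-03  8.51397529e+01] 8.425
[[462.75302775 142.18870013]
 [179.19375036 142.96276447]]
```

View pics/w2.png

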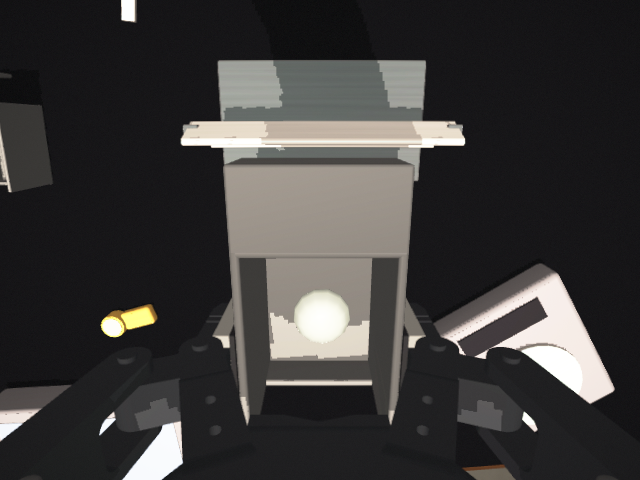

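```bash
python3 - <<'E'
from h import *
c=cam('wrist')
T=np.array([.5876,.1964,.2344]); a=np.radians(-4.86); C,S=np.cos(a),np.sin(a)
def W(P,dx=0,dz=-.0155,th=0):
    P=np.array(P)@R.from_euler('y',th).as_matrix().T+[dx,0,dz]
    return P@np.array([[C,S,0],[-S,C,0],[0,0,1]])+T
P=[[-.061,.026,.055],[-.061,-.026,.055],[-.0365,.026,.055],[-.0365,-.026,.055],[.0375,.026,.018],[.0375,-.026,.018],[.0375,.026,.0],[.0375,-.026,.0]]
print(np.c_[proj(c,W(P)),proj(c,W(P,th=.05)),proj(c,W(P,dz=-.0125))].round(0))
print(-c['Rm'].T@c['t'])
E
```

```text
[[415. 165. 417. 177. 417. 166.]
 [221. 165. 219. 177. 218. 166.]
 [409. 252. 409. 263. 411. 255.]
 [227. 252. 226. 263. 225. 255.]
 [378. 386. 377. 385. 379. 390.]
 [259. 386. 259. 385. 258. 390.]
 [372. 361. 372. 359. 373. 365.]
 [264. 361. 265. 359. 263. 365.]]
[0.51705015 0.20255879 0.37681051]
```

Request:
{"name": "jog_arm", "arguments": {
  "commands": "0 1 0.7 0 0 0 -1;0 2 0.7 0 0 0 -1;0 3 0 0 0 0 -1;0 2.5 0 0 0 0 -1;0 1.5 0 0 0 0 -1;0 0.8 0 0 0 0 -1;0 0 0 0 0 0 -1;0 0 0 0 0 0 -1"
}}

```text
clock: 9.48
position: [0.5743, 0.1986, 0.1276]
orientation: [-90.1, -0.0, 85.2]
ft_force: [0.8, -0.3, -1.5]
grip_width: 0.602
```

```bash
python3 - <<'E'
from h import *
c=cam('wrist'); s=cam('scene');st=arm.state(); print(st['position'],st['orientation'],st['clock'],st['ft_force'])
p=np.hstack([c['pixels'][60:460,140:500],cv2.resize(s['pixels'][150:300,340:490],(400,400),interpolation=cv2.INTER_CUBIC)])
cv2.imwrite('pics/l3.png',p[:,:,::-1])
r=lambda x,y:[.5254+x*.9965+y*.083,.2035-x*.083+y*.9965,.13]
print(proj(c,[r(3e-3,.09),r(3e-3,-.09),r(-1e-3,.09),r(-1e-3,-.09)]))
d=st['position'][:2]-[.5254,.2035];print('out',d@[.9965,-.083],'along',d@[.083,.9965])
E
```

```text
[0.57432309 0.19864157 0.12764453] [-9.01259521e+01 -4.03607089e-02  8.51997439e+01] 9.575 [-0.71143186 -0.0878495  -1.87173125]
[[559.06649611 195.88747068]
 [ 81.49933742 196.60665942]
 [560.9040339  185.31443675]
 [ 79.65691244 186.0255139 ]]
out 0.049155104105500745 along -0.0007808096457378117
```

View pics/l3.png

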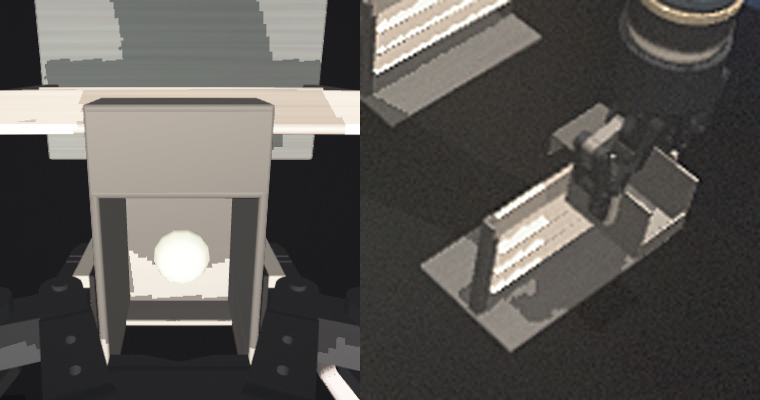

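The rail's top strip is at rows 184–194, against 185–196 predicted, and the lip straddles the rail squarely. I lower slowly.

Request:
{"name": "jog_arm", "arguments": {
  "commands": "0 0.6 0 0 0 0 -1;0 0.6 0 0 0 0 -1;0 0.5 0 0 0 0 -1;0 0.5 0 0 0 0 -1;0 0.3 0 0 0 0 -1;0 0.2 0 0 0 0 -1;0 0 0 0 0 0 -1;0 0 0 0 0 0 -1"
}}

```text
clock: 10.58
position: [0.5737, 0.1985, 0.0996]
orientation: [-90.0, -0.0, 85.2]
ft_force: [-0.7, 0.2, -2.4]
grip_width: 0.605
```

Request:
{"name": "jog_arm", "arguments": {
  "commands": "0 0.2 0 0 0 0 -1;0 0.2 0 0 0 0 -1;0 0.1 0 0 0 0 -1;0 0 0 0 0 0 -1;0 0 0 0 0 0 -1"
}}

```text
clock: 11.2
position: [0.5727, 0.1985, 0.0941]
orientation: [-89.9, 0.0, 85.2]
ft_force: [-3.4, 0.2, -1.0]
grip_width: 0.6
```

```bash
python3 - <<'E'
from h import *
c=cam('wrist'); s=cam('scene');st=arm.state(); print(st['position'],st['orientation'],st['clock'],st['ft_force'])
p=np.hstack([c['pixels'][60:460,140:500],cv2.resize(s['pixels'][150:300,340:490],(400,400),interpolation=cv2.INTER_CUBIC)])
cv2.imwrite('pics/l4.png',p[:,:,::-1])
E
```

```text
[0.57274433 0.19851927 0.09406312] [-8.99065182e+01  4.39795713e-03  8.52079445e+01] 11.3 [-4.07967476  0.13896703 -0.60775729]
```

View pics/l4.png

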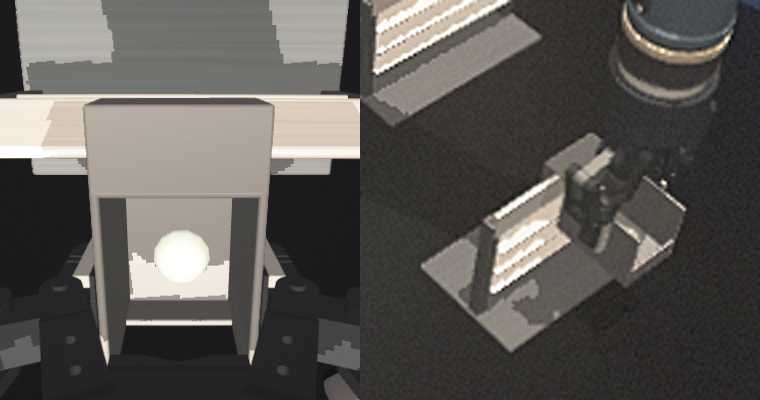

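The lip is behind the rail, and the slight −x force means it is touching the back slope. I release gradually.

Request:
{"name": "jog_arm", "arguments": {
  "commands": "0 0 0 0 0 0 0.22;0 0 0 0 0 0 0.25;0 0 0 0 0 0 0.3;0 0 0 0 0 0 0.35;0 0 0 0 0 0 0.4;0 0 0 0 0 0 0.5;0 0 0 0 0 0 0.7;0 0 0 0 0 0 0.9;0 0 0 0 0 0 0.9;0 0 0 0 0 0 0.9"
}}

```text
clock: 12.55
position: [0.5735, 0.1985, 0.0943]
orientation: [-90.0, 0.0, 85.2]
ft_force: [0.2, 0.0, -1.2]
grip_width: 0.946
```

```bash
python3 - <<'E'
from h import *
c=cam('wrist'); s=cam('scene');st=arm.state(); print(st['position'],st['orientation'],st['clock'],st['ft_force'],st['grip_width'])
p=np.hstack([c['pixels'][60:460,140:500],cv2.resize(s['pixels'][150:300,340:490],(400,400),interpolation=cv2.INTER_CUBIC)])
cv2.imwrite('pics/l5.png',p[:,:,::-1])
E
```

```text
[0.57355773 0.19843598 0.09433052] [-9.00049717e+01  8.46960810e-04  8.51953545e+01] 12.65 [-0.50732801 -0.28327638 -0.62520505] 0.9482693785003798
```

View pics/l5.png

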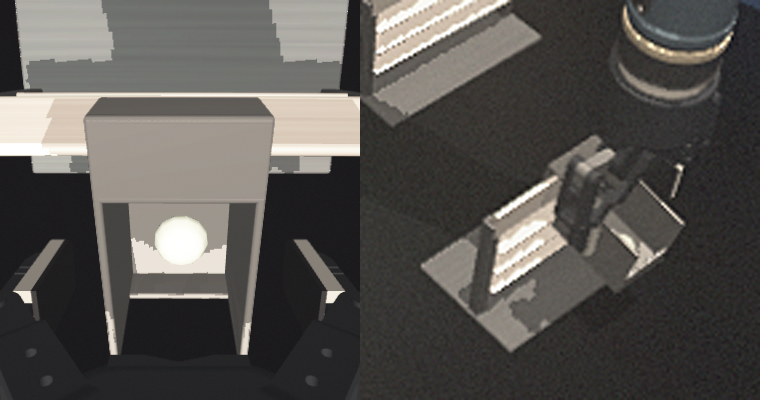

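The tray hangs free, tipped a little, with the opal in it and the fingers clear on both sides. I retreat straight up.

Request:
{"name": "jog_arm", "arguments": {
  "commands": "0 -0.5 0 0 0 0 1;0 -1 0 0 0 0 1;0 -2 0 0 0 0 1;0 -3 0 0 0 0 1;0 -4 0 0 0 0 1;0 -4 0 0 0 0 1;0 -2 0 0 0 0 1;0 0 0 0 0 0 1;0 0 0 0 0 0 1"
}}

```text
clock: 13.78
position: [0.5733, 0.1984, 0.2585]
orientation: [-89.9, 0.0, 85.2]
ft_force: [0.5, -0.2, -1.5]
grip_width: 0.999
```

```bash
python3 - <<'E'
from h import *
c=cam('wrist'); s=cam('scene');st=arm.state(); print(st['position'],st['clock'],st['ft_force'])
p=np.hstack([c['pixels'][60:460,140:500],cv2.resize(s['pixels'][150:300,340:490],(400,400),interpolation=cv2.INTER_CUBIC)])
cv2.imwrite('pics/l6.png',p[:,:,::-1])
a=np.radians(-4.77);Rz=R.from_euler('z',a)
P=np.array([[-.061,.026,.055],[-.061,-.026,.055],[-.0365,.026,.055],[-.0365,-.026,.055],[.0375,.026,.055],[.0375,-.026,.055]])
W=Rz.apply(R.from_euler('y',np.radians(9)).apply(P)+[.043,0,-.059])+[.5254,.2035,.13]
print('wrist crop',proj(c,W)-[140,60]);print('scene crop',(proj(s,W)-[340,150])*400/150+[360,0])
E
```

```text
[0.57281855 0.19829568 0.25750627] 13.875 [0.22540062 0.38505649 0.96352347]
wrist crop [[217.92956159  88.34993442]
 [141.98942854  88.43777142]
 [216.4762277  122.86746743]
 [143.41142676 122.95241457]
 [212.60574269 212.80192369]
 [147.19356081 212.87844604]]
scene crop [[597.70091916 135.19830214]
 [550.21737973 166.11663843]
 [619.53215853 156.86878359]
 [572.16458641 188.48986425]
 [687.24364224 224.37490115]
 [640.32263603 258.21895652]]
```

View pics/l6.png

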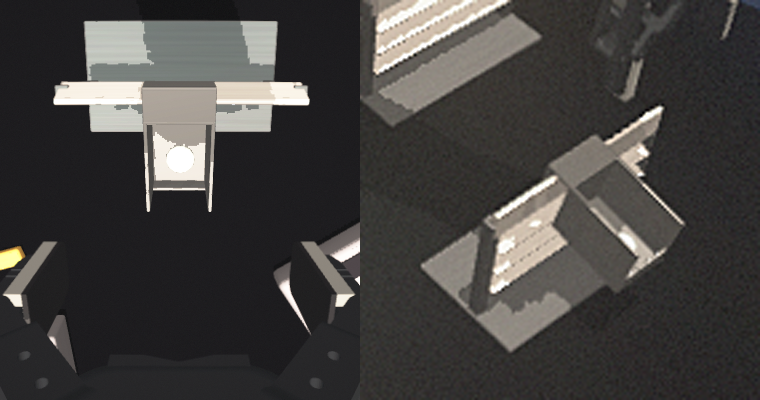

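```bash
python3 -c "
from cell import arm
print(arm.sign_off())"
```

```text
the job is handed in; nothing more can be done
None
```

The opal tray now hangs by its lip near the middle of the far panel's rail, and I handed the job in at about 14 s. I gripped it across the side walls, carried it over the rail with the underside at about 0.22 m, lowered it 49 mm out, let go slowly and backed straight up.

The last wrist and scene pictures show it hanging square to the rail, on the side away from the robot, with the opal on its floor and the gripper clear. The tray corners matched the expected hung pose (43 mm out, 59 mm below, tipped 9°) to about 1–2 px in the wrist view and a little more in the scene view.

Contact force reached about 4 N during lowering and returned to noise level after release. No check failed or disagreed, but sign-off reports no verdict, so I have no confirmation of the result beyond these pictures.

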